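# Fetch the movement from behind the bottles

### The job

The watch movement on the wooden stand is hemmed in by three bottles. First move all three bottles out of the way and stand them upright on the cork mat, then lift the movement out and lay it flat, dial side up as it is and centred, on top of the black holder; only when it lies there put each bottle back upright on exactly the place on the stand where it stood before. Leave the loupe and the oil cup as they are.

Things in the scene. Friction and masses are not known exactly. Their poses are not given: they have to be found in the camera images.
- stand: Low fixed wooden stand on the right: base board 112 (x) x 148 (y) mm, its top 6 mm above the origin; a backstop block behind the movement (x 25 to 35, y -17 to 17 mm) rises to 26 mm. Origin on the underside below the movement's place, z up; board from x -76 to 36 mm. Flush dark discs mark the places: movement at (0, 0), bottles at (0, 45), (0, -45), (-45, 0) mm.
- mat: Flat fixed cork mat, 100 mm (its x) by 240 mm (its y), 4 mm thick, on the left-hand side of the bench: the side area. Origin at the centre of its underside, z up. Room for the three bottles in a row along its y, 70 mm apart. Between mat and stand is a fixed upright wooden panel, 0.28 m high, at y -0.06 to -0.03 m, from x = 0.50 m to the back: pass before its front edge or over it.
- brush_bottle_mid (a point): Square glass varnish bottle, body 38 x 38 mm and 50 mm high, with a tall round black cap 23 mm in diameter that reaches from there to 90 mm, the whole height. The cap is the best grip. 85 g. Its sides are within 15 degrees of the stand's. Its pose is given at the centre, half-way up, z up. It is one of the three bottles that stand on the wooden stand, in any of its three outer places.
- amber_jar_mid (a point): Round amber jar, 41 mm in diameter, 53 mm high with its white screw cap (37 mm diameter, top 13 mm). 90 g. Its pose is given at the centre, half-way up, z up. It is one of the three bottles that stand on the wooden stand, in any of its three outer places.
- dome_bottle_mid (a point): Round pale bottle with a domed cap, 38 mm in diameter up to 52 mm, then the cap, 34 mm in diameter, up to 89 mm. 70 g. Its pose is given at the centre, half-way up, z up. It is one of the three bottles that stand on the wooden stand, in any of its three outer places.
- movement_mid (a point): Watch movement in its round grey ring holder, 34 mm in diameter and 12 mm high (the ring that is gripped is 9 mm high), 40 g, flat on the stand's floor at the middle place, about 8 mm from each bottle and from the backstop. Pose at its centre, 6 mm above its underside, z up.
- post_top (a point): Black turned holder, fixed to the bench, 50 mm across the foot, 44 mm across its flat top, waisted, 40 mm high. The point is the centre of its top face, z up. It stands near the front of the left-hand bench surface in a row with the loupe and the oil cup, in any order.
- loupe_mid (a point): Black eye loupe, loose, 35 mm in diameter, 31 mm high, 14 g; bystander, leave alone. Point at its centre, half-way up.
- oil_cup_mid (a point): Small white oil cup with an oiler stick, loose, 28 mm in diameter, cup 28 mm high and 58 mm with the stick, 22 g; bystander, leave alone. Point on its axis, 29 mm above its underside.
Not all that is in view belongs to the job. What is shaped like the part that bears post_top but red is not meant.

How it is judged:
By the outcome, as a careful person would: the job done as asked, in the order asked, and still so for the second after the job is handed in, with the robot touching nothing.
It also fails if it takes over 152 s, if anything falls off the work surface, if the arm or the gripper's body presses on something with over 40 N, if the wrist force passes 120 N, or if a joint passes its speed limit or range.

### The arm

A 7-joint arm with a two-finger parallel gripper is mounted at the origin on a cart in front of the work surface, level with it; the furniture and walls round the work are solid. World frame = base frame: x ahead of the robot, y to its left, z up, the work surface at z = 0. Lengths are in mm, angles in rad, forces in N, time in s.
With the tool pointing down it reaches from about 425 to 925 mm from the base axis. Payload 6.8 kg.
Tool frame: the origin (TCP) lies at the very end of the fingers, on their centre line; the grasp point (between the pads) lies 19 mm behind it (bot.grip_point_offset is the distance from the TCP to the grasp point, in mm); z points along the fingers, y is the line along which they close (so a half turn about z gives the same grasp; the last joint's range is limited). The gripper opens to 88 mm and grips with 3 to 60 N. Pads are 20 mm wide; open, the fingers measure 115 mm over their backs; the gripper's body (75 mm by 178 mm) begins 61 mm behind the grasp point.
Start: joints at [1.112, 0.477, 0.022, 1.555, -0.011, 1.109, -0.083], TCP at [231.973, -633.905, 222.664] pointing down, gripper open.
Joint ranges: [-2.96, 2.96], [-0.34, 2.1], [-1.41, 1.46], [0.24, 2.44], [-1.37, 4.51], [0.17, 1.92], [-2.96, 2.96]. Speed limits (rad/s): [2.39, 2.39, 3.14, 3.14, 3.14, 3.14, 3.14].

### API

Orientations are given as [roll, pitch, yaw] about the fixed x, y, z axes, in that order (R = Rz(yaw) Ry(pitch) Rx(roll)).
In Python, from workcell import bot, cams, job gives the robot as it stands.
- The arm moves only by the shell command python3 -m handwheel 'ROWS' [OPENING] [FORCE]. ROWS is JSON, a list of rows, each a list of 6 numbers: the shift along the world's x, y, z in cm, then the turn, a rotation vector about the world's x, y, z in rad. A call has 1 to 5 rows; each row shifts and turns the commanded pose from where the row before left it; what a row does not reach is not made up. A row lasts 1/8 s, in which the tool goes at most 62.5 mm and 10.7 degrees, less where a joint would pass 70% of its speed; a pose out of reach is approached as far as the arm can. A call with a gripper value outside its range is refused whole. OPENING is the finger opening in cm, from 0 to 8.78, set as the call begins (- or left out, the last holds). The fingers move at their own pace and stop on an object; FORCE is the grip in N (left out, the last holds). Time passes only in rows, so rows that do not move let the fingers close. It gives the time, the measured TCP pose, the force, the opening and the grip force at its end, in the units of the state.
- bot.read_state(): the state, without advancing time (a new reading comes with each control period).
- cams.camera(name): name is "side" or "top"; returns a dict with "pixels" (480x640x3 uint8, red, green, blue), "range_z" (480x640 float32, mm along the optical axis (not along the pixel's ray), 0 where there is no reading), "fx", "fy", "cx", "cy" (pixels), "R" (3x3) and "t" (3): a world point X has camera coordinates R X + t. Camera axes: x right, y down, z forward; pixel columns grow to the right and rows downward; lengths in mm; the calibration is good to about 2 mm. A picture is of the moment at which its call begins.
- job.finish_job(): hands the job in; it is judged then, once.
Trained networks look in a picture, given as the dict that the camera call returned (one of the last four; its "shot" number tells which), for a name from the list of things; names that differ only in an ending like _2 or _b are one class to them, and where a whole thing is asked for, a point or a joint stands for the part that bears it (a point fixed in the world has none). Each returns a list of dicts, best first, with "conf" (0 to 1); they miss things now and then, are a little off and sometimes report something else, mostly with a low value. They report only what shows in the picture. A call takes as long as a camera call. They do not tell look-alikes from the thing itself.
- cams.spot_in(picture, name): "bbox" ([left, top, width, height] as shares, 0 to 1, of the picture: columns of its width, rows of its height, round what is visible of it).
- cams.trace(picture, name): "pixels" (480x640 bool, what is visible of it) and "bbox" ([left, top, width, height] as shares, 0 to 1, of the picture: columns of its width, rows of its height, round what is visible of it).
The state is a dict: "clock": time; "qpos": joint angles; "joint_vel": joint speeds; "joint_efforts": joint torques, N m; "eef_pos": TCP position; "tool_rot": TCP orientation; "force": force on the tool from outside, world axes, zero at the start; "ft_torque": the same for the moment, N m; "grip_width": finger opening in mm; "grip_force": force on a finger pad.
Only numpy, scipy, OpenCV 4.12 (cv2) and the standard library are available. Lean on these libraries where they do the work, as an engineer would, in place of code of your own. Each camera call takes 0.05 s, during which the arm holds its last target. There are 200 camera calls.

## Working session

There is one attempt and no reset: what is moved stays moved. The work goes in short steps, Python scripts to look and compute and a shell command to move; the robot and the scene stay as the last step left them, time stands still between calls to the robot, and variables do not carry over. Pictures are saved under pics/ and viewed, at most 14 in all, crops included, and the job is handed in when it is done.

```bash
mkdir -p pics; ls
cat > h.py <<'E'
import numpy as np, cv2
from workcell import bot, cams, job
def pts(c,m):
    v,u=np.nonzero(m&(c["range_z"]>0)); z=c["range_z"][v,u]
    P=np.stack([(u-c["cx"])/c["fx"]*z,(v-c["cy"])/c["fy"]*z,z],1)
    return (P-np.array(c["t"]))@np.array(c["R"]), u, v
def save(c,n): cv2.imwrite("pics/"+n,c["pixels"][:,:,::-1])
E
python3 - <<'E'
from h import *
for n in("top","side"):
    c=cams.camera(n); save(c,n+"0.png"); print(n,np.round(c["R"],2).tolist(),np.round(c["t"]))
    for k in "stand mat brush_bottle_mid amber_jar_mid dome_bottle_mid movement_mid post_top loupe_mid oil_cup_mid".split():
        for d in cams.trace(c,k)[:3]:
            if d["conf"]<.3: continue
            P,u,v=pts(c,d["pixels"])
            if len(P)==0: print(k,"none");continue
            zt=np.percentile(P[:,2],97); T=P[P[:,2]>zt-4]
            print(k,round(d["conf"],2),len(P),"uv",int(u.mean()),int(v.mean()),"med",np.round(np.median(P,0)),"lo",np.round(np.percentile(P,2,0)),"hi",np.round(np.percentile(P,98,0)),"topc",np.round((T.min(0)+T.max(0))/2),np.round(T.mean(0)))
s=bot.read_state();print(s["clock"],s["eef_pos"],s["tool_rot"],s["grip_width"])
E
```

```text
pics
top [[0.02, -1.0, 0.01], [-0.99, -0.02, -0.1], [0.1, -0.01, -0.99]] [  17.  475. 1042.]
stand 0.74 2541 uv 463 246 med [ 456. -238.    1.] lo [ 414. -319.   -4.] hi [ 524. -175.   20.] topc [ 478. -258.   48.] [ 511. -248.   25.]
mat 0.72 5867 uv 264 202 med [543. 154.   4.] lo [495.  39.  -0.] hi [591. 268.   8.] topc [543. 154.   8.] [543. 152.   5.]
brush_bottle_mid 0.8 534 uv 490 230 med [ 488. -282.   40.] lo [ 472. -305.    3.] hi [ 510. -271.   93.] topc [ 491. -289.   92.] [ 491. -289.   91.]
amber_jar_mid 0.93 418 uv 443 232 med [ 484. -194.   52.] lo [ 467. -214.    7.] hi [ 503. -180.   57.] topc [ 486. -199.   55.] [ 486. -200.   54.]
dome_bottle_mid 0.41 5838 uv 264 202 med [543. 154.   4.] lo [495.  40.  -0.] hi [591. 268.   8.] topc [543. 154.   8.] [543. 152.   5.]
movement_mid 0.74 239 uv 464 232 med [ 489. -245.   10.] lo [ 474. -260.    4.] hi [ 505. -230.   14.] topc [ 489. -245.   13.] [ 489. -246.   12.]
movement_mid 0.56 489 uv 260 261 med [423. 154.  40.] lo [402. 135.   6.] hi [444. 176.  44.] topc [424. 157.  43.] [424. 157.  41.]
post_top 0.84 577 uv 1
[... 1527 characters left out ...]
i [ 491. -235.   11.] topc [ 483. -247.   10.] [ 483. -248.    9.]
post_top 0.74 234 uv 239 216 med [383. 310.  22.] lo [366. 296.  -1.] hi [405. 357.  41.] topc [386. 320.  39.] [386. 320.  39.]
post_top 0.56 306 uv 273 234 med [421. 146.  18.] lo [402. 133.  -1.] hi [453. 186.  40.] topc [424. 157.  39.] [424. 154.  39.]
loupe_mid 0.61 122 uv 260 225 med [417. 230.  17.] lo [406. 222.  -2.] hi [433. 255.  31.] topc [420. 236.  30.] [420. 231.  29.]
oil_cup_mid 0.4 61 uv 288 242 med [437.  87.  19.] lo [431.  77.  -2.] hi [461. 158.  34.] topc [425.  59.  32.] [433.  78.  32.]
1.0 [ 231.96924436 -633.90226118  222.66153978] [ 3.14157269e+00 -2.80189109e-05  3.50759887e-01] 87.77864478175344
```

View pics/top0.png

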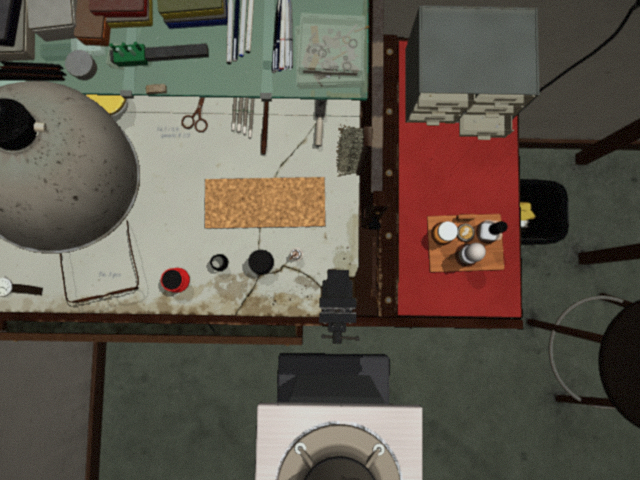

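View pics/side0.png

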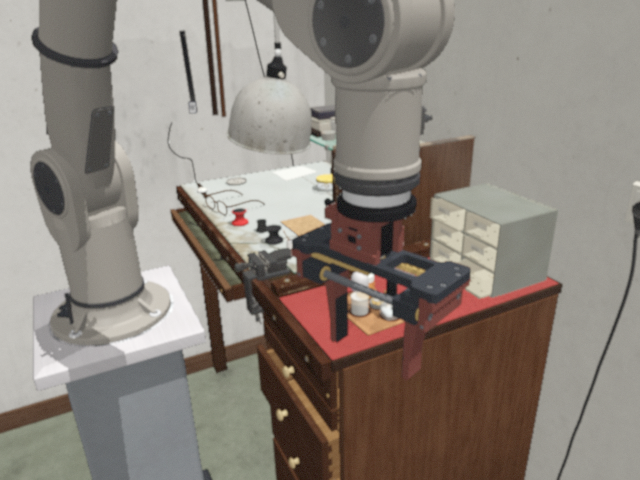

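Run:
```python
from h import *
c=cams.camera("top")
im=c["pixels"]
for n,(u,v) in dict(pA=(174,279),pB=(260,261)).items(): print(n,im[v-3:v+3,u-3:u+3].mean((0,1)))
# stand disc of heights
m=np.ones((480,640),bool);P,u,v=pts(c,m)
s=(P[:,0]>400)&(P[:,0]<560)&(P[:,1]>-340)&(P[:,1]<-150)
P=P[s]
def ext(z0,z1,name,box=None):
    q=P[(P[:,2]>z0)&(P[:,2]<z1)]
    r=cv2.minAreaRect(q[:,:2].astype(np.float32)); print(name,len(q),[np.round(x,1) for x in r])
def loc(cx,cy,z0,z1,r=26):
    q=P[(np.hypot(P[:,0]-cx,P[:,1]-cy)<r)&(P[:,2]>z0)&(P[:,2]<z1)]
    c_,rad=cv2.minEnclosingCircle(q[:,:2].astype(np.float32)); print(len(q),np.round(q.mean(0),1),np.round(q.min(0)),np.round(q.max(0)),np.round(c_,1),round(rad,1))
ext(3,9,"board")
loc(491,-289,85,97);loc(488,-289,45,56);loc(486,-199,48,60);loc(445,-250,80,97);loc(489,-245,8,20,20);loc(515,-245,22,32,22)
crop=cv2.resize(im[190:290,410:530],None,fx=5,fy=5,interpolation=cv2.INTER_CUBIC);cv2.imwrite("pics/crop.png",crop[:,:,::-1])
```

```text
pA [25.13888889 24.25       22.94444444]
pB [24.97222222 23.80555556 22.94444444]
board 373 [array([ 469. , -250.4]), array([109.5, 153.9]), np.float64(3.0)]
115 [ 491.1 -289.6   90.4] [ 481. -300.   85.] [ 501. -280.   95.] [ 491.3 -289.3] 10.9
20 [ 489.8 -281.7   50.4] [ 480. -291.   45.] [ 501. -279.   55.] [ 490.7 -287.6] 10.9
287 [ 485.9 -199.5   53.1] [ 469. -217.   48.] [ 503. -182.   58.] [ 486.1 -199.7] 18.1
210 [ 445.1 -245.8   85.8] [ 430. -261.   80.] [ 459. -231.   94.] [ 445.4 -246.1] 15.8
182 [ 489.1 -244.6   10.6] [ 473. -261.    8.] [ 506. -228.   16.] [ 489.9 -244.6] 17.4
9 [ 518.9 -245.5   23.2] [ 515. -259.   22.] [ 522. -234.   24.] [ 518.5 -246.5] 13.0
```

View pics/crop.png

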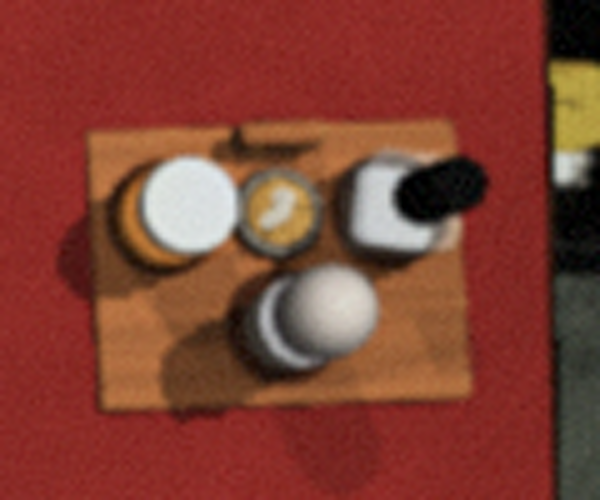

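The top view shows the amber jar on the left place (443,232), the brush bottle on the right (490,230), the dome bottle in front (473,252) and the movement at (465,232). The black post is at (260,261), the loupe at (218,262) and the oil cup at (295,254). The holder at (174,279) is the red look-alike. Next I'll check the heights on the cabinet and any obstacles.

Run:
```python
from h import *
c=cams.camera("top")
P,u,v=pts(c,np.ones((480,640),bool))
def b(n,x0,x1,y0,y1):
    s=(P[:,0]>x0)&(P[:,0]<x1)&(P[:,1]>y0)&(P[:,1]<y1);q=P[s][:,2];print(n,s.sum(),np.round(np.percentile(q,[2,50,98]),1))
b("red front",360,400,-330,-150);b("red back",540,600,-300,-150);b("red L",440,500,-165,-140);b("board front",422,428,-300,-190)
b("board R",455,465,-318,-300); b("board corner",440,460,-300,-280)
b("bench",420,480,-20,40);b("bench2",450,480,120,250);b("mat",510,570,60,250);b("vise",300,450,-60,60);b("post",415,432,148,166);b("cup",0,1,0,1) if 0 else None
for x in range(350,900,100):
    for y in range(-100,700,100):
        s=(abs(P[:,0]-x)<50)&(abs(P[:,1]-y)<50)
        if s.sum(): print((x,y),int(P[s][:,2].max()),end=" ")
    print()
d=cams.trace(c,"mat")[0]
q=pts(c,d["pixels"])[0]; print([np.round(k,1) for k in cv2.minAreaRect(q[:,:2].astype(np.float32))])
```

```text
red front 1828 [-8.  -3.9  0.1]
red back 2179 [-8.1 -4.  -0. ]
red L 370 [-8.7 -4.1  0.3]
board front 174 [-3.9  0.3 27.5]
board R 44 [-3.7  0.4  4.3]
board corner 75 [-3.2  0.3  4.7]
bench 914 [-3.8  0.   4.3]
bench2 982 [-4.1 -0.1  3.9]
mat 2820 [-0.2  3.9  8. ]
vise 4591 [-8.6  0.8 43.8]
post 82 [36.6 40.2 44.5]
(350, -100) 25 (350, 0) 47 (350, 100) 7 (350, 200) 10 (350, 300) 45 (350, 400) 45 (350, 500) 43 (350, 600) 11 
(450, -100) 283 (450, 0) 282 (450, 100) 57 (450, 200) 46 (450, 300) 44 (450, 400) 362 (450, 500) 364 (450, 600) 5 
(550, -100) 283 (550, 0) 283 (550, 100) 10 (550, 200) 11 (550, 300) 298 (550, 400) 437 (550, 500) 395 
(650, -100) 266 (650, 0) 277 (650, 100) 176 (650, 200) 173 (650, 300) 183 (650, 400) 411 (650, 500) 362 (650, 600) 0 
(750, -100) 266 (750, 0) 266 (750, 100) 240 (750, 200) 190 (750, 300) 218 (750, 400) 220 (750, 500) 249 (750, 600) 249 
(850, -100) 264 (850, 0) 265 (850, 100) 239 (850, 200) 232 (850, 300) 234 (850, 400) 230 (850, 500) 248 (850, 600) 249 
[array([544.1, 154.5]), array([104.1, 243.8]), np.float64(2.5)]
```

```bash
python3 -m handwheel '[[2.13,3.87,0,0,0,0.127],[2.13,3.87,0,0,0,0.127],[2.13,3.87,0,0,0,0.127],[2.13,3.87,0,0,0,0.127],[2.13,3.87,0,0,0,0.127]]' 6.5 15 && python3 -m handwheel '[[2.13,3.87,0,0,0,0.127],[2.13,3.87,0,0,0,0.127],[2.13,3.87,0,0,0,0.127],[2.13,3.87,0,0,0,0.127],[2.13,3.87,0,0,0,0.127]]' && python3 -m handwheel '[[0,0,0,0,0,0]]'
```

```text
clock: 1.78
eef_pos: [339.1, -439.2, 222.9]
tool_rot: [3.141, 0.0, 0.99]
force: [0.9, -0.2, 0.2]
grip_width: 65.2
grip_force: 0.0
clock: 2.4
eef_pos: [445.6, -245.8, 222.9]
tool_rot: [3.141, 0.001, 1.625]
force: [0.6, -0.7, -1.2]
grip_width: 65.2
grip_force: 0.0
clock: 2.52
eef_pos: [446.9, -243.4, 223.1]
tool_rot: [3.14, -0.001, 1.628]
force: [-1.5, -0.0, 0.2]
grip_width: 65.1
grip_force: 0.0
```

```bash
python3 -m handwheel '[[-0.2,-0.3,-5,0,0,0],[0,0,-5,0,0,0],[0,0,-4,0,0,0],[0,0,-3,0,0,0],[0,0,0,0,0,0]]' && python3 -m handwheel '[[0,0,0,0,0,0]]'
python3 - <<'E'
from h import *
print(bot.read_state()["eef_pos"])
c=cams.camera("side");save(c,"s1.png")
cv2.imwrite("pics/s1c.png",cv2.resize(c["pixels"][200:400,260:520],None,fx=3,fy=3)[:,:,::-1])
E
```

```text
clock: 3.15
eef_pos: [441.0, -250.2, 50.9]
tool_rot: [-3.137, -0.002, 1.619]
force: [-0.3, 0.4, 0.3]
grip_width: 64.9
grip_force: 0.0
clock: 3.28
eef_pos: [443.5, -250.8, 53.7]
tool_rot: [3.141, 0.001, 1.62]
force: [-1.2, -0.8, -0.8]
grip_width: 65.1
grip_force: 0.0
[ 443.46502807 -250.7936689    53.69257185]
```

View pics/s1c.png

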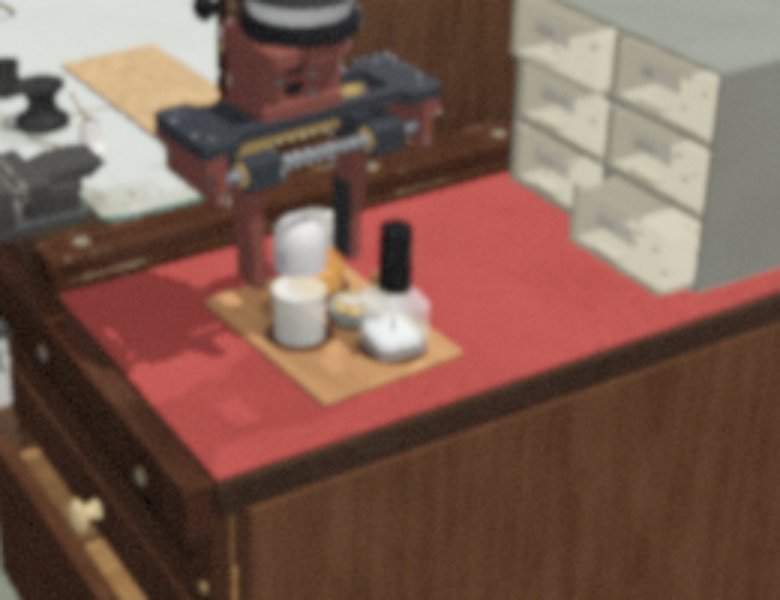

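The crop shows the dome bottle (303,270) between the two fingers (250,240 and 345,220), with the brush bottle and the movement clear of them. I'll let it settle and then go down.

```bash
python3 -m handwheel '[[0,0,0,0,0,0],[0,0,0,0,0,0]]' | sed -n 2p; python3 -m handwheel '[[0,0,0,0,0,0]]'| sed -n 2p;python3 -m handwheel '[[0,0,0,0,0,0]]'| sed -n 2p
```

```text
eef_pos: [443.4, -250.3, 53.5]
eef_pos: [443.1, -250.1, 53.1]
eef_pos: [443.0, -249.9, 52.8]
```

```bash
python3 -m handwheel '[[0.15,0.35,-1.5,0,0,0],[0,0,-1.4,0,0,0],[0,0,0,0,0,0],[0,0,0,0,0,0],[0,0,0,0,0,0]]' | sed -n 2,4p; python3 -m handwheel '[[0,0,0,0,0,0],[0,0,0,0,0,0],[0,0,0,0,0,0],[0,0,0,0,0,0],[0,0,0,0,0,0]]' 2.5 15
```

```text
eef_pos: [444.7, -246.6, 23.9]
tool_rot: [3.141, 0.0, 1.621]
force: [0.1, -0.3, -0.0]
clock: 5.08
eef_pos: [444.6, -246.5, 23.8]
tool_rot: [3.141, 0.0, 1.621]
force: [0.3, -0.5, 0.8]
grip_width: 36.7
grip_force: 15.0
```

```bash
python3 -m handwheel '[[0,0,2,0,0,0],[0,0,5,0,0,0],[0,0,5.5,0,0,0],[0,0,5.5,0,0,0],[0,0,5,0,0,0]]' | sed -n '2p;4,6p' && python3 -m handwheel '[[0,3,0,0,0,0],[0,4.9,0,0,0,0],[0,4.9,0,0,0,0],[0,4.9,0,0,0,0],[0,4.9,0,0,0,0]]' | sed -n '2p;4,6p' && python3 -m handwheel '[[1.5,4.9,0,0,0,0],[1.5,4.9,0,0,0,0],[1.5,4.9,0,0,0,0],[1.5,4.75,0,0,0,0],[1.5,3.0,0,0,0,0]]' | sed -n '2p;4,6p' && python3 -m handwheel '[[0.5,1.6,-1,0,0,0],[0.05,0,-4,0,0,0],[0,0,-5,0,0,0],[0,0,-5,0,0,0],[0,0,-3,0,0,0]]' && python3 -m handwheel '[[0,0,0,0,0,0],[0,0,0,0,0,0],[0,0,0,0,0,0]]'
```

```text
eef_pos: [444.2, -246.3, 255.6]
force: [0.5, -0.4, -1.5]
grip_width: 36.8
grip_force: 15.0
eef_pos: [443.9, -18.9, 253.6]
force: [0.9, -0.3, -0.2]
grip_width: 36.9
grip_force: 15.0
eef_pos: [519.1, 206.7, 253.4]
force: [0.1, 0.1, 1.0]
grip_width: 36.8
grip_force: 15.0
clock: 7.58
eef_pos: [523.1, 217.8, 70.4]
tool_rot: [-3.138, 0.002, 1.62]
force: [0.7, 0.3, -0.4]
grip_width: 36.7
grip_force: 15.0
clock: 7.95
eef_pos: [526.0, 220.4, 75.3]
tool_rot: [3.139, -0.001, 1.62]
force: [-0.3, 0.3, -1.0]
grip_width: 36.4
grip_force: 15.0
```

```bash
python3 -m handwheel '[[0,0,-2,0,0,0],[0,0,-1.5,0,0,0],[0,0,-0.7,0,0,0],[0,0,-0.2,0,0,0],[0,0,0,0,0,0]]' | sed -n '2p;4p'; python3 -m handwheel '[[0,0,-0.1,0,0,0],[0,0,0,0,0,0],[0,0,0,0,0,0]]' | sed -n '2p;4p'
```

```text
eef_pos: [525.0, 220.3, 29.6]
force: [-0.4, 0.4, -0.3]
eef_pos: [525.1, 220.1, 28.9]
force: [-0.2, 0.6, -1.2]
```

```bash
python3 -m handwheel '[[0,0,-0.1,0,0,0],[0,0,0,0,0,0],[0,0,0,0,0,0]]' | sed -n '2p;4p'; python3 -m handwheel '[[0,0,0,0,0,0],[0,0,0,0,0,0],[0,0,0,0,0,0],[0,0,0,0,0,0]]' 6.5 | sed -n '2p;5p';  python3 -m handwheel '[[0,0,3,0,0,0],[0,0,5,0,0,0],[0,0,5,0,0,0],[0,0,5,0,0,0],[0,0,4.6,0,0,0]]'| sed -n '2p;4p'
python3 - <<'E'
from h import *
c=cams.camera("top");save(c,"t2.png")
for k in ["dome_bottle_mid"]:
    for d in cams.trace(c,k)[:3]:
        P,u,v=pts(c,d["pixels"]); print(d["conf"],len(P),np.median(P,0),P[:,2].max(),u.mean(),v.mean())
P,u,v=pts(c,np.ones((480,640),bool))
s=(np.hypot(P[:,0]-525,P[:,1]-220)<30)&(P[:,2]>15);print(s.sum(),P[s].min(0),P[s].max(0))
E
```

```text
eef_pos: [525.1, 220.2, 27.8]
force: [0.3, 0.3, 1.1]
eef_pos: [525.0, 220.1, 27.6]
grip_width: 65.5
eef_pos: [524.8, 220.1, 255.5]
force: [0.8, -0.3, -0.0]
2845 [495.06213767 190.07027612 590.2800854 ] [554.73646241 249.78452705 652.15316235]
```

Run:
```python
from h import *
c=cams.camera("side");cv2.imwrite("pics/s2c.png",cv2.resize(c["pixels"][150:400,200:480],None,fx=2.4,fy=2.4)[:,:,::-1])
```

```text
(no output)
```

View pics/s2c.png

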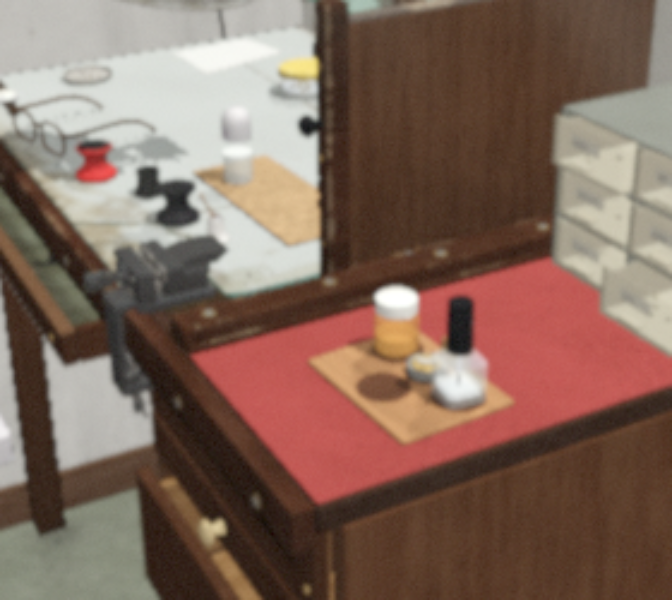

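Side view: the dome bottle stands upright on the mat at crop (237,150), its empty disc is visible at (383,386), and the jar, movement and brush bottle haven't moved. The brush bottle is next.

```bash
python3 -m handwheel '[[-1.6,-4.9,0,0,0,0],[-1.6,-4.9,0,0,0,0],[-1.6,-4.9,0,0,0,0],[-1.6,-4.9,0,0,0,0],[-1.6,-4.9,0,0,0,0]]' 5 | sed -n 2p; python3 -m handwheel '[[0,-4.9,0,0,0,0],[0,-4.9,0,0,0,0],[0,-4.9,0,0,0,0],[1,-4.9,0,0,0,0],[1.6,-4.9,0,0,0,0]]' | sed -n 2p; python3 -m handwheel '[[2,-1.94,-3,0,0,0],[0,0,-5,0,0,0],[0,0,-4,0,0,0],[0,0,-2.2,0,0,0],[0,0,0,0,0,0]]' | sed -n 2p;  python3 -m handwheel '[[0,0,0,0,0,0],[0,0,0,0,0,0],[0,0,0,0,0,0]]' | sed -n 2p
python3 - <<'E'
from h import *
c=cams.camera("side");cv2.imwrite("pics/s3c.png",cv2.resize(c["pixels"][250:350,330:450],None,fx=5,fy=5,interpolation=2)[:,:,::-1])
E
```

```text
eef_pos: [443.3, -26.7, 252.3]
eef_pos: [469.9, -271.4, 252.2]
eef_pos: [488.7, -288.2, 108.7]
eef_pos: [491.4, -289.6, 112.6]
```

View pics/s3c.png

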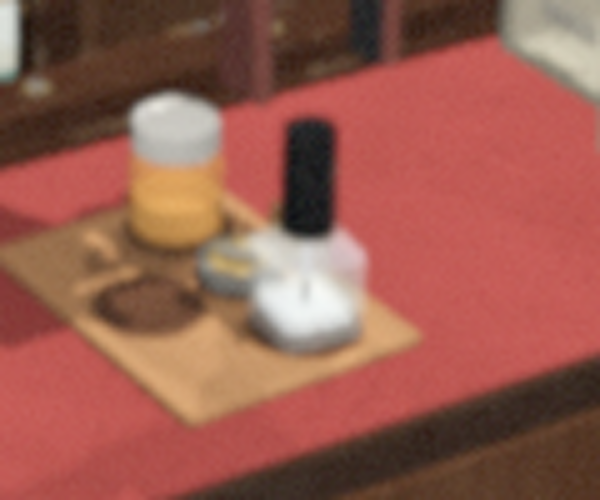

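The cap (310,175) lies between the two fingers above it (262 and 375), so I'm going down to grip it.

```bash
python3 -m handwheel '[[0,0,-3,0,0,0],[0,0,-2,0,0,0],[0,0,-1,0,0,0],[0,0,0,0,0,0],[0,0,0,0,0,0]]' | sed -n '2p;4p'; python3 -m handwheel '[[0,0,0,0,0,0],[0,0,0,0,0,0]]' | sed -n '2p;4p'; python3 -m handwheel '[[0,0,0,0,0,0],[0,0,0,0,0,0],[0,0,0,0,0,0],[0,0,0,0,0,0]]' 1.5 20 | sed -n '2p;4,6p'
```

```text
eef_pos: [491.6, -289.5, 52.3]
force: [-0.2, 0.1, -0.6]
eef_pos: [491.3, -289.5, 52.2]
force: [0.3, 0.1, -0.4]
eef_pos: [491.3, -289.3, 51.9]
force: [0.8, -0.2, 1.6]
grip_width: 22.8
grip_force: 20.0
```

```bash
python3 -m handwheel '[[0,0,2,0,0,0],[0,0,4,0,0,0],[0,0,5,0,0,0],[0,0,5.2,0,0,0],[0,0,4,0,0,0]]' | sed -n '2p;5p' && python3 -m handwheel '[[-1.5,3,0,0,0,0],[-1.6,4.9,0,0,0,0],[-1.5,4.9,0,0,0,0],[0,4.9,0,0,0,0],[0,4.9,0,0,0,0]]' | sed -n '2p;5p' && python3 -m handwheel '[[0,4.9,0,0,0,0],[2,4.9,0,0,0,0],[2,4.9,0,0,0,0],[2,4.9,0,0,0,0],[2,1.74,0,0,0,0]]' | sed -n '2p;5p' && python3 -m handwheel '[[0,0,-3,0,0,0],[0,0,-5,0,0,0],[0,0,-5,0,0,0],[0,0,-4,0,0,0],[0,0,0,0,0,0]]' | sed -n '2p;5p' && python3 -m handwheel '[[0,0,0,0,0,0],[0,0,0,0,0,0],[0,0,-1,0,0,0],[0,0,-0.8,0,0,0],[0,0,-0.6,0,0,0]]' | sed -n '2p;4,5p' && python3 -m handwheel '[[0,0,-0.4,0,0,0],[0,0,0,0,0,0],[0,0,0,0,0,0],[0,0,0,0,0,0]]' | sed -n '2p;4,5p'
```

```text
eef_pos: [491.2, -289.2, 257.3]
grip_width: 22.7
eef_pos: [444.4, -61.8, 254.9]
grip_width: 22.5
eef_pos: [524.7, 153.9, 255.1]
grip_width: 22.4
eef_pos: [523.0, 149.1, 82.1]
grip_width: 22.7
eef_pos: [524.7, 149.9, 58.9]
force: [0.9, 0.0, -0.6]
grip_width: 23.1
eef_pos: [524.8, 150.0, 55.8]
force: [-3.1, -0.4, 5.5]
grip_width: 22.8
```

```bash
python3 -m handwheel '[[0,0,0,0,0,0],[0,0,0,0,0,0],[0,0,0,0,0,0],[0,0,0,0,0,0]]' 5 | sed -n '2p;4,5p'; python3 -m handwheel '[[0,0,3,0,0,0],[0,0,5,0,0,0],[0,0,5,0,0,0],[0,0,5,0,0,0],[0,0,1.8,0,0,0]]' | sed -n 2p;  python3 -m handwheel '[[-2,-3,0,0,0,0],[-2,-4.9,0,0,0,0],[-2,-4.9,0,0,0,0],[-2,-4.9,0,0,0,0],[0,-4.9,0,0,0,0]]' 6.5 | sed -n 2p; python3 -m handwheel '[[0,-4.9,0,0,0,0],[2.1,-4.9,0,0,0,0],[2,-2.56,0,0,0,0],[0,0,-3,0,0,0],[0,0,-5,0,0,0]]' | sed -n 2p;  python3 - <<'E'
from h import *
c=cams.camera("top");save(c,"t3.png")
for k in ["dome_bottle_mid","brush_bottle_mid"]:
    for d in cams.trace(c,k)[:1]:
        P,u,v=pts(c,d["pixels"]); print(k,d["conf"],len(P),np.median(P,0),P[:,2].max())
        zt=np.percentile(P[:,2],97);T=P[P[:,2]>zt-6];print(T.mean(0))
E
```

```text
eef_pos: [525.0, 150.1, 55.6]
force: [-0.4, -0.1, -0.6]
grip_width: 50.1
eef_pos: [526.1, 150.8, 256.7]
eef_pos: [442.9, -77.6, 252.9]
eef_pos: [486.8, -200.3, 172.9]
dome_bottle_mid 0.74 410 [520.70283575 212.54198713  84.74211566] 95.22823038282618
[524.4825541  217.97120839  90.61735518]
brush_bottle_mid 0.77 413 [517.09180748 143.82863981  43.75425852] 99.3269695052137
[522.2748226  147.92310196  94.21861785]
```

```bash
python3 -m handwheel '[[0,0,-5,0,0,0],[0,0,-4,0,0,0],[0,0,-2,0,0,0],[0,0,0,0,0,0],[0,0,0,0,0,0]]' | sed -n '2p;4p'; python3 -m handwheel '[[0,0,-2,0,0,0],[0,0,-1.4,0,0,0],[0,0,-1,0,0,0],[0,0,0,0,0,0],[0,0,0,0,0,0]]' | sed -n '2p;4p'; python3 -m handwheel '[[0,0,0,0,0,0],[0,0,0,0,0,0],[0,0,0,0,0,0],[0,0,0,0,0,0]]' 2.5 20 | sed -n '2p;4,6p'
```

```text
eef_pos: [487.4, -199.9, 65.5]
force: [0.7, -1.2, 0.8]
eef_pos: [486.4, -199.5, 20.1]
force: [0.8, 0.1, 1.3]
eef_pos: [486.3, -199.6, 19.9]
force: [-0.6, 0.2, 2.6]
grip_width: 39.4
grip_force: 20.0
```

```bash
python3 -m handwheel '[[0,0,2,0,0,0],[0,0,5,0,0,0],[0,0,5.9,0,0,0],[0,0,5.5,0,0,0],[0,0,5,0,0,0]]' | sed -n '2p;5p' && python3 -m handwheel '[[-2,3,0,0,0,0],[-2.1,4.9,0,0,0,0],[0,4.9,0,0,0,0],[0,4.9,0,0,0,0],[2,4.9,0,0,0,0]]' | sed -n '2p;5p' && python3 -m handwheel '[[3,3.5,0,0,0,0],[3,1.86,0,0,0,0],[0,0,0,0,0,0],[0,0,-3,0,0,0],[0,0,-5,0,0,0]]' | sed -n '2p;5p' && python3 -m handwheel '[[0,0,-5,0,0,0],[0,0,-4,0,0,0],[0,0,-2.5,0,0,0],[0,0,0,0,0,0],[0,0,0,0,0,0]]' | sed -n '2p;5p' && python3 -m handwheel '[[0,0,-1.2,0,0,0],[0,0,-1,0,0,0],[0,0,-0.8,0,0,0],[0,0,-0.5,0,0,0],[0,0,0,0,0,0]]' | sed -n '2p;4,5p' && python3 -m handwheel '[[0,0,0,0,0,0],[0,0,0,0,0,0]]' | sed -n '2p;4,5p'
```

```text
eef_pos: [485.6, -199.4, 255.6]
grip_width: 39.8
eef_pos: [463.8, 27.3, 253.6]
grip_width: 39.3
eef_pos: [525.5, 79.3, 173.9]
grip_width: 39.8
eef_pos: [525.3, 79.8, 59.7]
grip_width: 39.5
eef_pos: [524.9, 80.2, 23.5]
force: [-0.1, -0.4, -0.6]
grip_width: 39.5
eef_pos: [525.0, 80.1, 23.6]
force: [-0.1, 0.0, -1.3]
grip_width: 39.7
```

```bash
python3 -m handwheel '[[0,0,-0.05,0,0,0],[0,0,0,0,0,0],[0,0,0,0,0,0]]' | sed -n '2p;4,5p'; python3 -m handwheel '[[0,0,0,0,0,0],[0,0,0,0,0,0],[0,0,0,0,0,0],[0,0,0,0,0,0]]' 6.5 | sed -n '2p;4,5p'; python3 -m handwheel '[[0,0,3,0,0,0],[0,0,5,0,0,0],[0,0,5,0,0,0],[0,0,5,0,0,0],[0,0,5.05,0,0,0]]' | sed -n 2p; python3 -m handwheel '[[0,0,0,0,0,0],[0,0,0,0,0,0]]'| sed -n 2p
python3 - <<'E'
from h import *
c=cams.camera("side");save(c,"s4.png");cv2.imwrite("pics/s4c.png",cv2.resize(c["pixels"][180:360,220:460],None,fx=3.2,fy=3.2,interpolation=2)[:,:,::-1])
for cam in("top","side"):
    c=cams.camera(cam)
    for d in cams.trace(c,"movement_mid")[:2]:
        P,u,v=pts(c,d["pixels"]);cc,r=cv2.minEnclosingCircle(P[:,:2].astype(np.float32));print(cam,d["conf"],len(P),np.round(P.mean(0),1),np.round(np.percentile(P,2,0)),np.round(np.percentile(P,98,0)),cc,r,int(u.mean()),int(v.mean()))
    # dark discs on the board: brightness low
    P,u,v=pts(c,np.ones((480,640),bool)); g=c["pixels"].max(2)[v,u]
    for x,y in((444.5,-246.5),(491,-289.4),(486,-199.6)):
        s=(np.hypot(P[:,0]-x,P[:,1]-y)<27)&(abs(P[:,2])<10)
        t=np.percentile(g[s],[10,90]);q=s&(g<t.mean());print(cam,(x,y),t,q.sum(),np.round(P[q].mean(0),1),np.round(np.percentile(P[q],[3,97],axis=0)[:,:2]).tolist())
E
```

```text
eef_pos: [525.1, 80.1, 23.5]
force: [-1.5, -0.3, 6.1]
grip_width: 39.5
eef_pos: [525.0, 80.1, 23.1]
force: [-0.9, -1.3, 0.0]
grip_width: 65.0
eef_pos: [524.6, 80.0, 255.3]
eef_pos: [524.5, 79.7, 253.0]
top 0.76 208 [ 488.8 -244.3   10. ] [ 475. -259.    6.] [ 503. -230.   14.] (489.16046142578125, -245.19517517089844) 16.450965881347656 464 232
top (444.5, -246.5) [ 56. 150.] 414 [ 444.8 -249.     0.7] [[425.0, -269.0], [464.0, -229.0]]
top (491, -289.4) [ 56. 159.] 406 [ 492.2 -291.6    0.9] [[473.0, -311.0], [511.0, -272.0]]
top (486, -199.6) [ 57. 162.] 408 [ 487.5 -201.9    0.7] [[468.0, -222.0], [508.0, -183.0]]
side 0.53 138 [ 486.1 -251.3    7.4] [ 473. -262.    1.] [ 502. -235.   11.] (488.0380554199219, -248.400390625) 16.226579666137695 377 303
side (444.5, -246.5) [117. 197.] 199 [ 4.461e+02 -2.479e+02 -2.000e-01] [[427.0, -265.0], [467.0, -229.0]]
side (491, -289.4) [117. 207.] 204 [ 4.928e+02 -2.900e+02 -2.000e-01] [[474.0, -308.0], [512.0, -271.0]]
side (486, -199.6) [118. 203.] 155 [ 4.883e+02 -2.001e+02 -3.000e-01] [[470.0, -218.0], [508.0, -182.0]]
```

View pics/s4c.png

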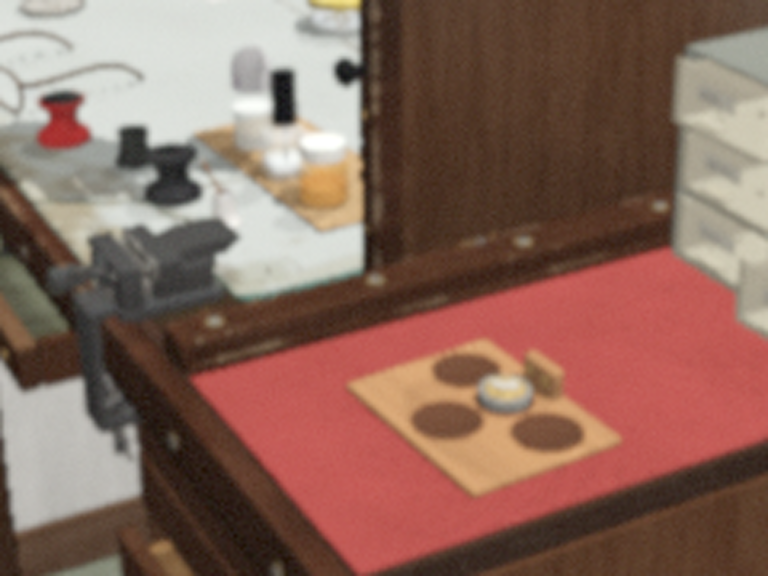

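Side view: all three bottles stand upright on the mat (dome 250,95; brush 283,125; jar 323,170). The movement (505,392) is untouched and the three discs are free. Next I'll fetch the movement, with the gripper turned 90°.

```bash
python3 -m handwheel '[[-3,-3,0,0,0,-0.131],[-3,-4.9,0,0,0,-0.131],[-2,-4.9,0,0,0,-0.131],[0,-4.9,0,0,0,-0.131],[0,-4.9,0,0,0,-0.131]]' 5.5 15| sed -n '2,3p'; python3 -m handwheel '[[1.5,-4,0,0,0,-0.131],[1.5,-3.95,0,0,0,-0.131],[1.5,-2,0,0,0,-0.131],[0,0,-3,0,0,-0.131],[0,0,-5,0,0,-0.131]]' | sed -n '2,3p'; python3 -m handwheel '[[0,0,-5,0,0,-0.131],[0,0,-4.4,0,0,-0.13],[0,0,-2,0,0,0],[0,0,0,0,0,0],[0,0,0,0,0,0]]' | sed -n '2,3p';python3 -m handwheel '[[0,0,0,0,0,0],[0,0,0,0,0,0]]' | sed -n '2,3p'
python3 - <<'E'
from h import *
c=cams.camera("top")
P,u,v=pts(c,np.ones((480,640),bool))
q=P[(np.hypot(P[:,0]-424,P[:,1]-157)<30)&(P[:,2]>33)]
print(len(q),q.mean(0),cv2.minEnclosingCircle(q[:,:2].astype(np.float32)),cv2.fitEllipse(cv2.convexHull(q[:,:2].astype(np.float32))))
c=cams.camera("side")
P,u,v=pts(c,np.ones((480,640),bool))
q=P[(np.hypot(P[:,0]-424,P[:,1]-157)<30)&(P[:,2]>35)]
print(len(q),q.mean(0),cv2.minEnclosingCircle(q[:,:2].astype(np.float32)))
cv2.imwrite("pics/s5c.png",cv2.resize(c["pixels"][260:350,320:440],None,fx=5,fy=5,interpolation=2)[:,:,::-1])
E
```

```text
eef_pos: [444.4, -147.4, 253.4]
tool_rot: [-3.141, 0.0, 0.962]
eef_pos: [491.2, -246.1, 173.4]
tool_rot: [3.14, -0.002, 0.306]
eef_pos: [490.5, -245.5, 60.3]
tool_rot: [3.141, -0.001, 0.05]
eef_pos: [490.5, -245.7, 60.6]
tool_rot: [3.141, -0.001, 0.05]
412 [423.78335165 157.45766383  40.33281844] ((423.79913330078125, 157.49815368652344), 21.74091148376465) ((423.8099670410156, 157.5958251953125), (42.52182388305664, 43.11001205444336), 19.63678550720215)
100 [423.11511493 153.02216113  38.75816379] ((423.8598327636719, 156.279296875), 24.010738372802734)
```

View pics/s5c.png

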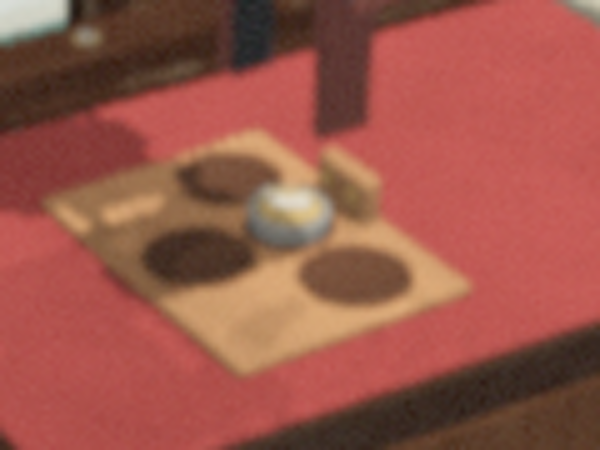

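The fingers are above the movement (290,213) and in line with it, and the backstop (350,185) is clear. Going down to the ring.

```bash
python3 -m handwheel '[[0,0,-2.5,0,0,0],[0,0,-1.5,0,0,0],[0,0,-1,0,0,0],[0,0,-0.5,0,0,0],[0,0,0,0,0,0]]' | sed -n '2p;4p'; python3 -m handwheel '[[0,0,-0.2,0,0,0],[0,0,0,0,0,0],[0,0,0,0,0,0]]' | sed -n '2p;4p'; python3 -m handwheel '[[0,0,0,0,0,0],[0,0,0,0,0,0],[0,0,0,0,0,0],[0,0,0,0,0,0]]' 2.5 15 | sed -n '2p;4,6p'
```

```text
eef_pos: [490.0, -245.4, 4.6]
force: [-0.0, 0.4, -0.3]
eef_pos: [490.1, -245.5, 2.9]
force: [0.1, 0.1, 0.1]
eef_pos: [490.0, -245.4, 2.7]
force: [-0.1, 1.3, 1.4]
grip_width: 33.1
grip_force: 15.0
```

```bash
python3 -m handwheel '[[0,0,2,0,0,0],[0,0,5,0,0,0],[0,0,6,0,0,0],[0,0,6,0,0,0],[0,0,5.7,0,0,0]]' | sed -n '2p;5p' && python3 -m handwheel '[[-1.5,3,0,0,0,0],[-1.5,4.9,0,0,0,0],[-1.5,4.9,0,0,0,0],[0,4.9,0,0,0,0],[0,4.9,0,0,0,0]]' | sed -n '2p;5p' && python3 -m handwheel '[[0,4.9,0,0,0,0],[0,4.9,0,0,0,0],[-1,4.9,0,0,0,0],[-1,3,0,0,0,0],[-0.07,0.02,0,0,0,0]]' | sed -n '2p;5p' && python3 -m handwheel '[[0,0,-4,0,0,0],[0,0,-5,0,0,0],[0,0,-5,0,0,0],[0,0,-3,0,0,0],[0,0,0,0,0,0]]' | sed -n '2p;5p' && python3 -m handwheel '[[0,0,0,0,0,0],[0,0,0,0,0,0],[0,0,0,0,0,0]]' | sed -n '2,5p'
python3 - <<'E'
from h import *
c=cams.camera("side");cv2.imwrite("pics/s6c.png",cv2.resize(c["pixels"][180:280,220:340],None,fx=5,fy=5,interpolation=2)[:,:,::-1])
E
```

```text
eef_pos: [489.7, -245.3, 251.8]
grip_width: 33.0
eef_pos: [444.4, -18.0, 249.8]
grip_width: 33.5
eef_pos: [423.2, 160.1, 249.8]
grip_width: 33.4
eef_pos: [422.9, 155.9, 77.9]
grip_width: 33.3
eef_pos: [425.1, 157.9, 80.7]
tool_rot: [-3.141, -0.002, 0.049]
force: [-0.4, 0.7, 0.1]
grip_width: 33.3
```

View pics/s6c.png

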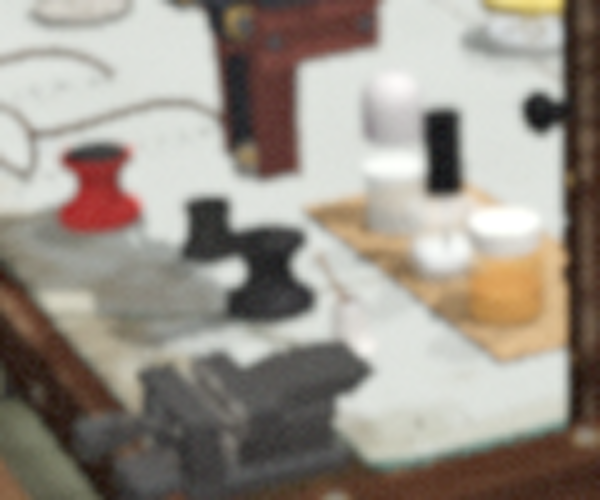

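The held movement (245,155) is above the black holder (268,245), with the loupe and cup clear. Going down slowly.

```bash
python3 -m handwheel '[[0,0,-1.5,0,0,0],[0,0,-1,0,0,0],[0,0,-0.7,0,0,0],[0,0,-0.3,0,0,0],[0,0,0,0,0,0]]' | sed -n '2p;4p'; python3 -m handwheel '[[0,0,-0.1,0,0,0],[0,0,0,0,0,0],[0,0,0,0,0,0],[0,0,0,0,0,0]]' | sed -n '2p;4p'; python3 -m handwheel '[[0,0,-0.08,0,0,0],[0,0,0,0,0,0],[0,0,0,0,0,0],[0,0,0,0,0,0]]' | sed -n '2p;4p'
```

```text
eef_pos: [424.1, 157.8, 44.4]
force: [0.1, 0.2, -0.4]
eef_pos: [424.4, 157.8, 43.8]
force: [1.0, -0.9, -0.0]
eef_pos: [424.3, 157.8, 42.9]
force: [0.7, 0.3, -0.5]
```

```bash
python3 -m handwheel '[[0,0,-0.04,0,0,0],[0,0,0,0,0,0],[0,0,0,0,0,0]]' | sed -n '2p;4p';python3 -m handwheel '[[0,0,-0.04,0,0,0],[0,0,0,0,0,0],[0,0,0,0,0,0]]' | sed -n '2p;4p'
```

```text
eef_pos: [424.3, 157.8, 42.6]
force: [-1.4, -1.0, 4.9]
eef_pos: [424.4, 157.8, 42.6]
force: [-3.3, -2.4, 10.9]
```

```bash
python3 -m handwheel '[[0,0,0,0,0,0],[0,0,0,0,0,0],[0,0,0,0,0,0],[0,0,0,0,0,0]]' 5.5 | sed -n '2p;4,5p'; python3 -m handwheel '[[0,0,2,0,0,0],[0,0,4,0,0,0],[0,0,5,0,0,0],[0,0,5,0,0,0],[0,0,5.16,0,0,0]]' | sed -n 2p; python3 -m handwheel '[[1,-3,0,0,0,0.131],[2,-2.5,0,0,0,0.131],[2,-2,0,0,0,0.131],[3,-0.27,0,0,0,0.131],[2.07,0,0,0,0,0.131]]' 6.5 20| sed -n 2p;python3 - <<'E'
from h import *
c=cams.camera("top");d=cams.trace(c,"movement_mid")
for d in d[:2]:
    P,u,v=pts(c,d["pixels"]);q=P[P[:,2]>43];print(d["conf"],len(q),u.mean(),v.mean(),q.mean(0) if len(q) else 0)
cv2.imwrite("pics/t7c.png",cv2.resize(c["pixels"][160:300,160:340],None,fx=4,fy=4,interpolation=2)[:,:,::-1])
P,u,v=pts(c,np.ones((480,640),bool))
q=P[(np.hypot(P[:,0]-424,P[:,1]-157)<30)&(P[:,2]>46)&(P[:,2]<60)]
print(len(q),q.mean(0),cv2.minEnclosingCircle(q[:,:2].astype(np.float32)))
c=cams.camera("side")
cv2.imwrite("pics/s7c.png",cv2.resize(c["pixels"][200:260,230:310],None,fx=7,fy=7,interpolation=2)[:,:,::-1])
E
```

```text
eef_pos: [424.2, 157.8, 41.9]
force: [0.4, 0.5, 0.8]
grip_width: 55.2
eef_pos: [423.8, 157.7, 255.2]
eef_pos: [526.0, 79.3, 253.4]
0.64 241 259.258064516129 260.75 [423.43388085 155.88515452  49.42080381]
245 [423.7756685  156.58400871  49.62299293] ((423.80218505859375, 156.53651428222656), 17.003524780273438)
```

View pics/s7c.png

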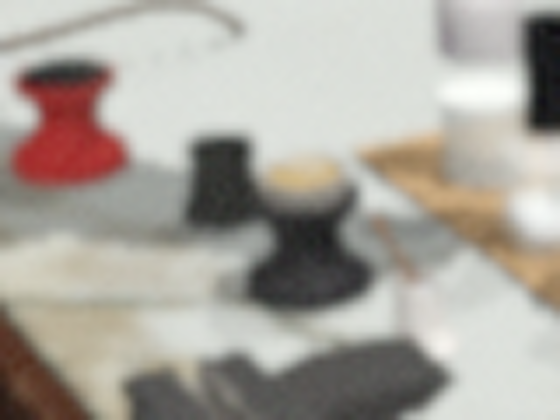

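View pics/t7c.png

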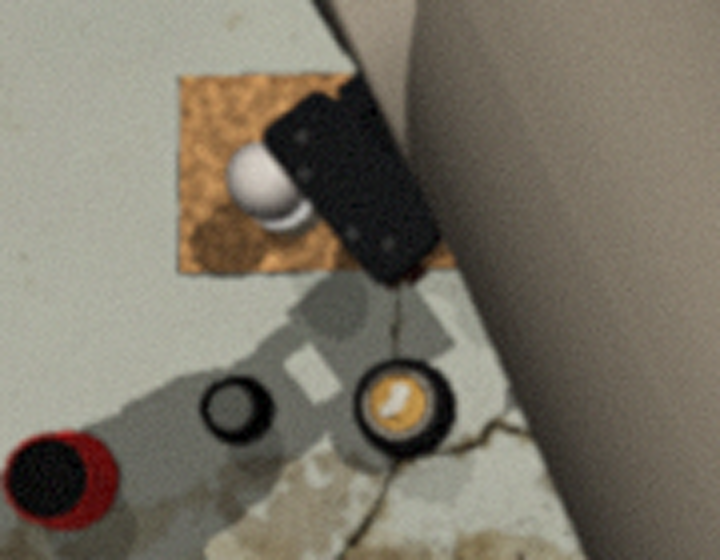

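The movement lies flat and dial up on the black holder, about 1 mm off centre (crop 300,178), and the loupe is unchanged. The jar goes back first.

```bash
python3 -m handwheel '[[0,0,0,0,0,0.131],[0,0,0,0,0,0.131],[0,0,0,0,0,0.131],[0,0,-1,0,0,0.131],[0,0,-2,0,0,0.131]]' | sed -n 2,3p; python3 -m handwheel '[[0,0,-3,0,0,0.131],[0,0,-4,0,0,0.13],[0,0,-3,0,0,0],[0,0,0,0,0,0],[0,0,0,0,0,0]]' | sed -n '2,3p'; python3 -m handwheel '[[0,0,-4,0,0,0],[0,0,-3,0,0,0],[0,0,-2,0,0,0],[0,0,-1,0,0,0],[0,0,0,0,0,0]]' | sed -n '2,4p'; python3 -m handwheel '[[0,0,0,0,0,0],[0,0,0,0,0,0]]' | sed -n '2,4p'; python3 -m handwheel '[[0,0,0,0,0,0],[0,0,0,0,0,0],[0,0,0,0,0,0],[0,0,0,0,0,0]]' 2.5 20 | sed -n '1,2p;4,6p'
```

```text
eef_pos: [524.4, 80.5, 224.0]
tool_rot: [3.14, 0.0, 1.362]
eef_pos: [525.2, 80.5, 124.9]
tool_rot: [3.14, 0.0, 1.62]
eef_pos: [525.2, 80.2, 23.9]
tool_rot: [3.141, -0.0, 1.621]
force: [0.2, -0.1, 0.2]
eef_pos: [525.6, 80.2, 24.4]
tool_rot: [3.14, -0.0, 1.621]
force: [0.2, -0.2, 0.4]
clock: 41.1
eef_pos: [525.0, 80.1, 23.7]
force: [-0.6, -0.5, 1.1]
grip_width: 39.5
grip_force: 20.0
```

```bash
python3 -m handwheel '[[0,0,2,0,0,0],[0,0,5,0,0,0],[0,0,5.5,0,0,0],[0,0,5.5,0,0,0],[0,0,5,0,0,0]]' | sed -n '2p;5p' && python3 -m handwheel '[[-3,-3,0,0,0,0],[-3,-4.9,0,0,0,0],[-2,-4.9,0,0,0,0],[0,-4.9,0,0,0,0],[0,-4.9,0,0,0,0]]' | sed -n '2p;5p' && python3 -m handwheel '[[2.2,-3.5,0,0,0,0],[2.07,-1.86,0,0,0,0],[0,0,-3,0,0,0],[0,0,-5,0,0,0],[0,0,-5,0,0,0]]' | sed -n '2p;5p' && python3 -m handwheel '[[0,0,-4,0,0,0],[0,0,-2,0,0,0],[0,0,0,0,0,0],[0,0,0,0,0,0],[0,0,0,0,0,0]]' | sed -n '2p;5p' && python3 -m handwheel '[[0,0,-1.5,0,0,0],[0,0,-1.2,0,0,0],[0,0,-0.9,0,0,0],[0,0,-0.3,0,0,0],[0,0,0,0,0,0]]' | sed -n '2p;4,5p' && python3 -m handwheel '[[0,0,-0.05,0,0,0],[0,0,0,0,0,0],[0,0,0,0,0,0],[0,0,0,0,0,0]]' | sed -n '2p;4,5p'
```

```text
eef_pos: [524.6, 80.5, 256.9]
grip_width: 39.8
eef_pos: [444.5, -147.0, 255.0]
grip_width: 39.7
eef_pos: [488.0, -199.6, 123.7]
grip_width: 39.3
eef_pos: [488.7, -199.9, 65.2]
grip_width: 39.8
eef_pos: [487.6, -199.3, 24.4]
force: [0.4, -0.2, -0.7]
grip_width: 39.3
eef_pos: [487.7, -199.6, 24.3]
force: [-0.3, 1.0, -0.2]
grip_width: 39.2
```

```bash
python3 -m handwheel '[[0,0,-0.2,0,0,0],[0,0,-0.15,0,0,0],[0,0,0,0,0,0],[0,0,0,0,0,0],[0,0,0,0,0,0]]' | sed -n '2p;4p'; python3 -m handwheel '[[0,0,-0.05,0,0,0],[0,0,0,0,0,0],[0,0,0,0,0,0]]' | sed -n '2p;4p'
```

```text
eef_pos: [487.7, -199.5, 20.7]
force: [-0.3, -0.5, -0.4]
eef_pos: [487.7, -199.5, 20.1]
force: [-0.1, -0.2, -0.5]
```

```bash
python3 -m handwheel '[[0,0,-0.04,0,0,0],[0,0,0,0,0,0],[0,0,0,0,0,0]]' | sed -n '2p;4p'; python3 -m handwheel '[[0,0,-0.03,0,0,0],[0,0,0,0,0,0],[0,0,0,0,0,0]]' | sed -n '2p;4p'
```

```text
eef_pos: [487.7, -199.5, 19.7]
force: [-0.2, -0.4, -1.3]
eef_pos: [487.7, -199.5, 19.7]
force: [-1.6, 0.4, 5.3]
```

```bash
python3 -m handwheel '[[0,0,0,0,0,0],[0,0,0,0,0,0],[0,0,0,0,0,0],[0,0,0,0,0,0]]' 6.5 | sed -n '2p;4,5p'; python3 -m handwheel '[[0,0,3,0,0,0],[0,0,5,0,0,0],[0,0,5.42,0,0,0],[0,0,5,0,0,0],[0,0,5,0,0,0]]' | sed -n '2p;5p' && python3 -m handwheel '[[-2,3,0,0,0,0],[-2.27,4.9,0,0,0,0],[0,4.9,0,0,0,0],[0,4.9,0,0,0,0],[1,4.9,0,0,0,0]]' 5 | sed -n '2p;5p' && python3 -m handwheel '[[3,4.9,0,0,0,0],[2.5,4,0,0,0,0],[1.5,3.46,0,0,0,0],[0,0,-3,0,0,0],[0,0,-5,0,0,0]]' | sed -n '2p;5p' && python3 -m handwheel '[[0,0,-4,0,0,0],[0,0,-2,0,0,0],[0,0,0,0,0,0],[0,0,0,0,0,0],[0,0,0,0,0,0]]' | sed -n '2p;5p' && python3 -m handwheel '[[0,0,-2.5,0,0,0],[0,0,-2,0,0,0],[0,0,-1.3,0,0,0],[0,0,0,0,0,0],[0,0,0,0,0,0]]' | sed -n '2p;4,5p' && python3 -m handwheel '[[0,0,0,0,0,0],[0,0,0,0,0,0]]' | sed -n '2p;4,5p' && python3 -m handwheel '[[0,0,0,0,0,0],[0,0,0,0,0,0],[0,0,0,0,0,0],[0,0,0,0,0,0]]' 1.5 20 | sed -n '2p;4,6p'
```

```text
eef_pos: [487.7, -199.5, 19.4]
force: [0.2, 0.5, -0.1]
grip_width: 64.7
eef_pos: [487.4, -199.4, 255.4]
grip_width: 65.3
eef_pos: [454.4, 27.6, 253.9]
grip_width: 50.0
eef_pos: [526.3, 151.4, 173.9]
grip_width: 50.2
eef_pos: [526.0, 150.4, 115.2]
grip_width: 50.4
eef_pos: [525.3, 150.5, 56.1]
force: [-0.2, 0.3, 0.0]
grip_width: 49.8
eef_pos: [525.3, 150.2, 56.1]
force: [0.1, 0.1, -0.3]
grip_width: 50.0
eef_pos: [524.9, 150.0, 55.6]
force: [-0.6, 0.8, -0.8]
grip_width: 22.6
grip_force: 20.0
```

```bash
python3 -m handwheel '[[0,0,2,0,0,0],[0,0,4,0,0,0],[0,0,5,0,0,0],[0,0,4.8,0,0,0],[0,0,4,0,0,0]]' | sed -n '2p;5p' && python3 -m handwheel '[[-3,-3,0,0,0,0],[-3,-4.9,0,0,0,0],[-2,-4.9,0,0,0,0],[0,-4.9,0,0,0,0],[0,-4.9,0,0,0,0]]' | sed -n '2p;5p' && python3 -m handwheel '[[0,-4.9,0,0,0,0],[1.6,-4.9,0,0,0,0],[1.6,-4.9,0,0,0,0],[1.54,-4,0,0,0,0],[0,-2.64,0,0,0,0]]' | sed -n '2p;5p' && python3 -m handwheel '[[0,0,-3,0,0,0],[0,0,-5,0,0,0],[0,0,-5,0,0,0],[0,0,-3,0,0,0],[0,0,0,0,0,0]]' | sed -n '2p;5p' && python3 -m handwheel '[[0,0,0,0,0,0],[0,0,-1.5,0,0,0],[0,0,-1.2,0,0,0],[0,0,-0.8,0,0,0],[0,0,-0.2,0,0,0]]' | sed -n '2p;4,5p' && python3 -m handwheel '[[0,0,-0.2,0,0,0],[0,0,-0.2,0,0,0],[0,0,0,0,0,0],[0,0,0,0,0,0],[0,0,0,0,0,0]]' | sed -n '2p;4,5p'
```

```text
eef_pos: [524.8, 150.6, 256.9]
grip_width: 22.6
eef_pos: [444.5, -77.1, 255.0]
grip_width: 22.4
eef_pos: [492.8, -290.7, 254.4]
grip_width: 22.4
eef_pos: [490.6, -288.1, 92.5]
grip_width: 22.3
eef_pos: [492.0, -289.1, 55.8]
force: [-0.3, 0.5, -0.3]
grip_width: 22.8
eef_pos: [492.4, -289.4, 52.8]
force: [-0.7, 0.2, -1.6]
grip_width: 22.5
```

```bash
python3 -m handwheel '[[0,0,-0.06,0,0,0],[0,0,0,0,0,0],[0,0,0,0,0,0]]' | sed -n '2p;4p'; python3 -m handwheel '[[0,0,-0.04,0,0,0],[0,0,0,0,0,0],[0,0,0,0,0,0]]' | sed -n '2p;4p'
```

```text
eef_pos: [492.4, -289.3, 52.1]
force: [1.1, 0.3, -0.8]
eef_pos: [492.4, -289.3, 51.7]
force: [-0.6, 0.6, -0.7]
```

```bash
python3 -m handwheel '[[0,0,-0.04,0,0,0],[0,0,0,0,0,0],[0,0,0,0,0,0]]' | sed -n '2p;4p'; python3 -m handwheel '[[0,0,-0.02,0,0,0],[0,0,0,0,0,0],[0,0,0,0,0,0]]' | sed -n '2p;4p'
```

```text
eef_pos: [492.4, -289.4, 51.6]
force: [-1.5, 0.7, 5.0]
eef_pos: [492.5, -289.4, 51.6]
force: [-2.6, 0.6, 6.8]
```

```bash
python3 -m handwheel '[[0,0,0,0,0,0],[0,0,0,0,0,0],[0,0,0,0,0,0],[0,0,0,0,0,0]]' 5 | sed -n '2p;4,5p'; python3 -m handwheel '[[0,0,2,0,0,0],[0,0,4.26,0,0,0],[0,0,5,0,0,0],[0,0,5,0,0,0],[0,0,4,0,0,0]]' | sed -n '2p;5p' && python3 -m handwheel '[[-2,4.9,0,0,0,0],[-2.74,4.9,0,0,0,0],[0,4.9,0,0,0,0],[0,4.9,0,0,0,0],[0,4.9,0,0,0,0]]' 6.5 15 | sed -n '2p;5p' && python3 -m handwheel '[[0,4.9,0,0,0,0],[2,4.9,0,0,0,0],[2,4.9,0,0,0,0],[2,4.9,0,0,0,0],[2,4.9,0,0,0,0]]' | sed -n '2p;5p' && python3 -m handwheel '[[0,1.94,-2,0,0,0],[0,0,-4,0,0,0],[0,0,-4,0,0,0],[0,0,-3,0,0,0],[0,0,0,0,0,0]]' | sed -n '2p;5p' && python3 -m handwheel '[[0,0,0,0,0,0],[0,0,0,0,0,0],[0,0,-3,0,0,0],[0,0,-3,0,0,0],[0,0,-2,0,0,0]]' | sed -n '2p;4,5p' && python3 -m handwheel '[[0,0,-1,0,0,0],[0,0,-0.6,0,0,0],[0,0,0,0,0,0],[0,0,0,0,0,0],[0,0,0,0,0,0]]' | sed -n '2p;4,5p' && python3 -m handwheel '[[0,0,0,0,0,0],[0,0,0,0,0,0],[0,0,0,0,0,0],[0,0,0,0,0,0],[0,0,0,0,0,0]]' 2.5 15 | sed -n '1,2p;4,6p'
```

```text
eef_pos: [492.3, -289.2, 50.9]
force: [-0.4, -0.2, -0.1]
grip_width: 49.9
eef_pos: [492.9, -289.0, 257.4]
grip_width: 49.9
eef_pos: [444.8, -42.5, 255.0]
grip_width: 64.8
eef_pos: [525.5, 202.3, 255.0]
grip_width: 65.3
eef_pos: [523.9, 219.4, 123.0]
grip_width: 65.1
eef_pos: [525.3, 220.0, 43.5]
force: [0.1, -0.1, -0.1]
grip_width: 64.6
eef_pos: [525.3, 220.2, 28.2]
force: [0.6, 0.4, -0.1]
grip_width: 65.5
clock: 60.98
eef_pos: [525.0, 220.1, 27.7]
force: [0.2, 0.2, 0.8]
grip_width: 36.8
grip_force: 15.0
```

```bash
python3 -m handwheel '[[0,0,2,0,0,0],[0,0,5,0,0,0],[0,0,5.6,0,0,0],[0,0,5.5,0,0,0],[0,0,4.5,0,0,0]]' | sed -n '2p;5p' && python3 -m handwheel '[[-2,-4.9,0,0,0,0],[-2,-4.9,0,0,0,0],[-2,-4.9,0,0,0,0],[-2,-4.9,0,0,0,0],[0,-4.9,0,0,0,0]]' | sed -n '2p;5p' && python3 -m handwheel '[[0,-4.9,0,0,0,0],[0,-4.9,0,0,0,0],[0,-4.9,0,0,0,0],[0,-4.9,0,0,0,0],[0.03,-2.55,0,0,0,0]]' | sed -n '2p;5p' && python3 -m handwheel '[[0,0,0,0,0,0],[0,0,-3,0,0,0],[0,0,-4,0,0,0],[0,0,-3,0,0,0],[0,0,0,0,0,0]]' | sed -n '2p;5p' && python3 -m handwheel '[[0,0,0,0,0,0],[0,0,0,0,0,0],[0,0,-3,0,0,0],[0,0,-3,0,0,0],[0,0,-2,0,0,0]]' | sed -n '2p;4,5p' && python3 -m handwheel '[[0,0,0,0,0,0],[0,0,0,0,0,0],[0,0,-2,0,0,0],[0,0,-1.5,0,0,0],[0,0,-0.9,0,0,0]]' | sed -n '2p;4,5p' && python3 -m handwheel '[[0,0,-0.4,0,0,0],[0,0,0,0,0,0],[0,0,0,0,0,0],[0,0,0,0,0,0]]' | sed -n '2p;4,5p'
```

```text
eef_pos: [524.7, 220.7, 257.3]
grip_width: 36.5
eef_pos: [443.4, -25.9, 254.6]
grip_width: 36.6
eef_pos: [444.8, -248.6, 254.4]
grip_width: 36.5
eef_pos: [444.3, -243.5, 152.6]
grip_width: 36.8
eef_pos: [445.5, -246.6, 73.4]
force: [0.0, -0.6, -0.7]
grip_width: 36.6
eef_pos: [444.6, -246.1, 28.2]
force: [0.4, 0.0, -0.1]
grip_width: 36.7
eef_pos: [445.5, -246.6, 26.0]
force: [-0.3, -0.2, -0.9]
grip_width: 36.5
```

```bash
python3 -m handwheel '[[0,0,-0.15,0,0,0],[0,0,0,0,0,0],[0,0,0,0,0,0]]' | sed -n '2p;4p'; python3 -m handwheel '[[0,0,-0.04,0,0,0],[0,0,0,0,0,0],[0,0,0,0,0,0]]' | sed -n '2p;4p'; python3 -m handwheel '[[0,0,-0.04,0,0,0],[0,0,0,0,0,0],[0,0,0,0,0,0]]' | sed -n '2p;4p'
```

```text
eef_pos: [445.3, -246.4, 24.2]
force: [0.3, -0.5, -0.0]
eef_pos: [445.3, -246.4, 23.8]
force: [-0.4, 0.3, -1.8]
eef_pos: [445.4, -246.4, 23.6]
force: [-0.5, 0.6, 4.7]
```

```bash
python3 -m handwheel '[[0,0,0,0,0,0],[0,0,0,0,0,0],[0,0,0,0,0,0],[0,0,0,0,0,0]]' 6.5 | sed -n '2p;4,5p'; python3 -m handwheel '[[0,0,2,0,0,0],[0,0,5,0,0,0],[0,0,5,0,0,0],[0,0,5,0,0,0],[0,0,5,0,0,0]]' | sed -n '2p;5p' ; python3 -m handwheel '[[0,-4,0,0,0,0],[-2,-5,0,0,0,0],[-4,-5,0,0,0,0],[-4,-5,0,0,0,0],[-3,-5,0,0,0,0]]' | sed -n '1,2p'; python3 -m handwheel '[[-2,-5,0,0,0,0],[-2,-5,0,0,0,0],[0,0,0,0,0,0],[0,0,0,0,0,0],[0,0,0,0,0,0]]' | sed -n '1,2p'
python3 - <<'E'
from h import *
c=cams.camera("top")
P,u,v=pts(c,np.ones((480,640),bool))
def loc(cx,cy,z0,z1,r=26):
    q=P[(np.hypot(P[:,0]-cx,P[:,1]-cy)<r)&(P[:,2]>z0)&(P[:,2]<z1)]
    c_,rad=cv2.minEnclosingCircle(q[:,:2].astype(np.float32)); print(len(q),np.round(q.mean(0),1),np.round(c_,1),round(rad,1))
loc(491,-289,85,97);loc(486,-199,48,60);loc(445,-250,80,97);loc(424,157,46,60)
a=cv2.resize(c["pixels"][190:290,410:530],None,fx=3,fy=3,interpolation=2);b=cv2.resize(c["pixels"][210:310,160:310],None,fx=3,fy=3,interpolation=2)
s=cams.camera("side")["pixels"]
e=cv2.resize(s[180:350,220:440],None,fx=3,fy=3)[:300] if 0 else cv2.resize(s[190:350,220:440],(780,300),interpolation=2)
top=np.hstack([a,b]);top=np.pad(top,((0,0),(0,max(0,780-top.shape[1])),(0,0)))[:,:780]
if a.shape[1]+b.shape[1]>780: top=np.hstack([a[:,:360],b[:,:420]])
cv2.imwrite("pics/fin.png",np.vstack([top,e])[:,:,::-1])
E
```

```text
eef_pos: [445.2, -246.4, 23.3]
force: [-0.2, -0.2, 1.0]
grip_width: 64.9
eef_pos: [445.1, -245.9, 246.3]
grip_width: 65.1
clock: 68.1
eef_pos: [315.5, -485.2, 245.0]
clock: 68.72
eef_pos: [278.6, -582.5, 244.2]
118 [ 490.1 -290.1   90.2] [ 490.3 -290.5] 11.2
291 [ 485.8 -199.3   53.2] [ 486.  -199.8] 18.3
214 [ 445.  -246.4   85.9] [ 445.7 -246.9] 16.4
242 [423.8 156.7  49.6] [424.1 156.8] 16.9
```

View pics/fin.png

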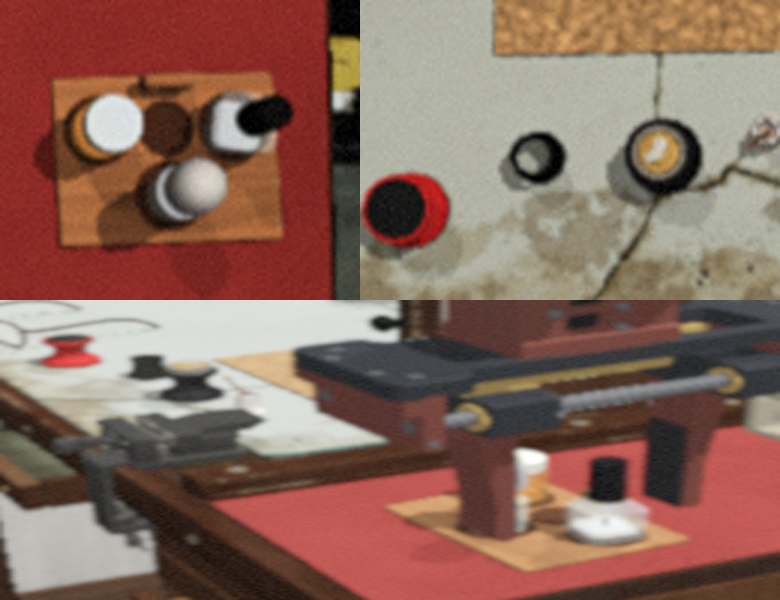

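The last look shows all three bottles upright on their discs, within about 1 mm of their first measured positions. The movement is on the black holder, and the loupe and cup haven't moved.

```bash
python3 -c "
from workcell import job
print(job.finish_job())"
```

```text
the job is handed in; nothing more can be done
None
```

The job is handed in at about 69 s of the 152 s allowed: the movement lies flat, dial up, on the black holder about 1 mm off centre, and all three bottles stand upright on the stand, measuring within about 1 mm of where they stood before.

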